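Seal the dust pot and set the suction of a polishing bench

ROBOT

A 7-joint arm with a two-finger parallel gripper is mounted at the origin on the work surface. World frame = base frame: x ahead of the robot, y to its left, z up, the work surface at z = 0. Lengths are in mm, angles in degrees, forces in N, time in s.
With the tool pointing down it reaches from about 400 to 900 mm from the base axis. Payload 5.6 kg.
Tool frame: the origin (TCP) lies at the very end of the fingers, on their centre line; the grasp point (between the pads) lies 19 mm behind it; x points along the fingers, y is the direction in which the jaws open and shut, and the axes are right-handed (so a half turn about x gives the same grasp; the last joint's range is limited). The gripper opens to 92 mm and grips with 3 to 60 N. Pads are 20 mm wide; open, the fingers measure 128 mm over their backs; the gripper's body (75 mm by 189 mm) begins 69 mm behind the grasp point.
Start: joints at [-75.974, 26.786, -0.665, 91.828, 0.344, 61.387, -3.226], TCP at [184.54, 623.261, 214.592] pointing down, gripper open.
Joint ranges: [-144.91, 144.91], [-17.63, 115.5], [-89.93, 88.59], [15.96, 139.68], [-74.01, 254.01], [8.47, 105.57], [-167.45, 167.45]. Speed limits (degrees/s): [147.25, 147.25, 180, 180, 180, 180, 180].

INTERFACE

Orientations are given as [roll, pitch, yaw] about the fixed x, y, z axes, in that order (R = Rz(yaw) Ry(pitch) Rx(roll)).
In Python, from bench import state, snapshot, get_calibration, ticket, finder gives the robot as it stands.
- The arm moves only by the tool apply_moves, never from a script. Its arguments are lists of equal length, an entry for each row: "hand": the opening, from 0 (shut) to 1 (fully open); "linear": the shift along the tool's x, y, z in cm, a list of three; "rot": the turn, a rotation vector about the tool's x, y, z in degrees, a list of three. A call has 1 to 5 rows; each row is the pose to reach, as a shift and turn from the pose commanded when the call began, along the tool's axes at that moment; what a row does not reach only later rows make up. A row lasts 1/8 s, in which the tool goes at most 62.5 mm and 10.7 degrees, less where a joint would pass 70% of its speed; a pose out of reach is approached as far as the arm can. A call with a gripper value outside its range is refused whole. The fingers move at their own pace and stop on an object; "newtons" is the grip in N (left out, the last holds). Time passes only in rows, so rows that repeat a pose let the fingers close. It gives the time, the measured TCP pose, the force and the opening at its end, in the units of the state.
- state(): the state, without advancing time (a new reading comes with each control period).
- snapshot(name): name is "scene" or "top" or "wrist"; returns (picture, depth): 480x640x3 uint8, red, green, blue; 480x640 float32, mm along the optical axis (not along the pixel's ray), 0 where there is no reading.
- get_calibration(name): a dict with "K" (3x3 intrinsics, pixels), "R" (3x3) and "t" (3): a world point X has camera coordinates R X + t; the wrist camera has in their place "hand_eye" (4x4, takes a point from camera to tool coordinates, whose origin is the TCP and whose axes are the tool frame's). Camera axes: x right, y down, z forward; pixel columns grow to the right and rows downward; lengths in mm; the calibration is good to about 2 mm. The wrist camera is an equidistant fisheye: a pixel r from the principal point sees the ray r / f radians off the axis. A picture is of the moment at which its call begins: read the wrist's pose just before it. get_calibration takes no time and is no camera call.
- ticket.sign_off(): hands the job in, once; it reports no verdict.
Trained networks look in the newest picture that a camera, given by its name, has taken for a name from the list of things; names that differ only in an ending like _2 or _b are one class to them, and where a whole thing is asked for, a point or a joint stands for the part that bears it (a point fixed in the world has none). Each returns a list of dicts, best first, with "score" (0 to 1); they miss things now and then, are a little off and sometimes report something else, mostly with a low value. They report only what shows in the picture. A call takes as long as a camera call. They do not tell look-alikes from the thing itself.
- finder.spot_in(target, camera): "pixel" ([column, row] in pixels, amid what is visible of it).
- finder.masks_of(target, camera): "region" (480x640 bool, what is visible of it) and "pixel" ([column, row] in pixels, amid what is visible of it).
The state is a dict: "clock": time; "joints": joint angles; "joint_velocities": joint speeds; "effort": joint torques, N m; "eef_pos": TCP position; "tcp_rot": TCP orientation; "contact_force": force on the tool from outside, world axes, zero at the start; "torque": the same for the moment, N m; "opening": opening from 0.0 (shut) to 1.0 (fully open).
Only numpy, scipy, OpenCV 4.12 (cv2) and the standard library are available. Lean on these libraries where they do the work, as an engineer would, in place of code of your own. Each camera call takes 0.05 s, during which the arm holds its last target. There are 200 camera calls.

TASK

Get the polishing bench's dust extraction ready: first screw the wing cap of the dust pot fully tight (clockwise, to its stop), then slide the black suction slider on the extraction unit's sloping panel along its track until the white line on its grip is level with the red pointer. Let go of both and leave the tin, the felt wheel and the compound bar where they are.

Things in the scene. Friction and masses are not known exactly. Their poses are not given: they have to be found in the camera images.
- console: extraction unit fixed to the bench, grey metal, 200 deep (x), 260 wide (y), 207 high; origin at the centre of its underside, front to its -x. Its panel rises from the front at 40 degrees, from (x -100, z 40) to (x 0, z 124). A lamp hood hangs over the panel's upper half (underside z 175, front edge x -53): an upright gripper cannot reach the slider, come in along the panel's normal
- fader (a joint): position of the suction slider along its horizontal track, m: 0 at the unit's -y end, 0.14 at its +y end (at 0.07 it stands at the middle of the panel, y = 0 of the unit). It stays where it is left; sliding it takes about 2 N
- fader_grip (a point): grip point of the suction slider, a black tab with a white line round its middle, 26 along the slope by 18 (y, along the track), standing 62 off the panel; the point lies on its mid-line, 44 off the panel, 18 below the tab's top. Its z axis is the panel's normal (outward), y runs along the track, x up the slope
- marker: red pointer lying on the panel just below the track, 24 by 6 with a 16 wide foot; it marks the wanted setting. Origin on the panel, on the pointer's mid-line; its axes are those of the unit, y along the track. The slider is set when its grip point has the same y as this in the unit's frame (joint fader = pointer's y in the unit's frame + 0.07)
- pot: dust pot fixed to the bench, grey with a green band, 96 across (112 at the foot), 100 high, a white hose stub at its +x side; origin at the centre of its underside. A yellow tick on its rim at its own -x side shows where the white end of the cap's wing points when tight
- cap (a joint): turn of the screw cap, rad: 0 = fully tight (stop), grows as it is unscrewed (anticlockwise from above), 2.6 at most. It turns in place about the pot's upright axis and stays where it is left; friction about 0.12 N m
- cap_grip (a point): grip point of the cap, on the pot's axis, 142 above the bench: black disc 74 across, its top 119 above the bench, with an upright orange wing 64 long (own x) by 16 thick (own y), reaching 153 above the bench; the wing's -x end is white. At joint 0 its axes are those of the pot
- tin: open dark steel tin with buffs in it, 200 (x) by 105 (y) by 60 high, loose; origin at the centre of its underside. Leave it alone
- buff: cream felt polishing wheel lying flat, 90 across, 24 high, loose; origin at the centre of its underside. Leave it alone
- bar: green bar of polishing compound in a paper sleeve, 110 (x) by 45 (y) by 30 high, loose; origin at the centre of its underside. Leave it alone
There are look-alikes about, which are no part of the job. Of the things that look like the pot, the middle-sized one is meant.

How it is judged:
By the outcome, as a careful person would: the job done as asked, in the order asked, and still so for the second after the job is handed in, with the robot touching nothing.
It also fails if it takes over 70 s, if anything falls off the work surface, if the arm or the gripper's body presses on something with over 40 N, if the wrist force passes 120 N, or if a joint passes its speed limit or range.

## Working session

There is one attempt and no reset: what is moved stays moved. The work goes in short steps, Python scripts to look and compute and a tool call to move; the robot and the scene stay as the last step left them, time stands still between calls to the robot, and variables do not carry over. Pictures are saved under pics/ and viewed, about 8 in all and at most 12, crops included, and the job is handed in when it is done.

Besides the shell and the picture viewer there is one more tool, called after "Call:" by a JSON object that holds its "fn" and its "kwargs". apply_moves: Moves the arm, as the interface text tells. Its arguments: {"type":"object","properties":{"hand":{"type":"array","items":{"type":"number"}},"linear":{"type":"array","items":{"type":"array","items":{"type":"number"}}},"rot":{"type":"array","items":{"type":"array","items":{"type":"number"}}},"newtons":{"type":"number"}},"required":["hand","linear","rot"]}

```bash
mkdir -p pics; ls; cat > h.py <<'E'
import numpy as np, cv2
from scipy.spatial.transform import Rotation as Ro
from bench import state, snapshot, get_calibration, ticket, finder
np.set_printoptions(precision=1,suppress=True)
def world(cam,D,px):
    c=get_calibration(cam);K=c["K"];px=np.atleast_2d(px).astype(int)
    d=D[px[:,1],px[:,0]]
    X=np.c_[(px[:,0]-K[0][2])/K[0][0]*d,(px[:,1]-K[1][2])/K[1][1]*d,d]
    return (X-np.array(c["t"]))@np.array(c["R"])
def save(n,I,s=1): cv2.imwrite(f"pics/{n}.png",cv2.resize(I[...,::-1],None,fx=s,fy=s,interpolation=cv2.INTER_CUBIC))
E
python3 - <<'E'
from h import *
s=state();print(s)
for c in("scene","top"):
    I,D=snapshot(c);save(c,I);np.savez(f"{c}.npz",I=I,D=D)
    for n in("pot","cap","console","fader","marker"):
        for r in finder.spot_in(n,c): 
            print(c,n,r["pixel"],round(r["score"],2),world(c,D,r["pixel"]))
E
```

```text
pics
{'clock': 0.0, 'joints': array([-76. ,  26.8,  -0.7,  91.9,   0.3,  61.4,  -3.2]), 'joint_velocities': array([ 0. ,  0. ,  0.1, -0. ,  0. , -0. ,  0. ]), 'effort': array([  0. , -52.1,  -0. , -24.4,  -0.1,   0. ,   0. ]), 'eef_pos': array([184.4, 622.7, 213.7]), 'tcp_rot': array([ -86.7,   89.9, -103.2]), 'contact_force': array([ 0.5, -0.9,  0.2]), 'torque': array([-0., -0.,  0.]), 'opening': 0.9994209039516079}
scene pot [352.8, 375.1] 0.91 [[503.5 321.3 119.2]]
scene pot [482.8, 343.5] 0.86 [[259.2 389.6 163.9]]
scene cap [363.3, 371.9] 0.78 [[486.8 330.  156.9]]
scene cap [507.3, 335.3] 0.61 [[223.9 401.6 200.1]]
scene cap [305.0, 445.9] 0.58 [[641.4 390.7  93.9]]
scene console [221.7, 281.7] 0.76 [[655.2  60.7 207.7]]
scene console [361.2, 370.0] 0.19 [[489.2 326.6 156.5]]
scene fader [264.5, 242.0] 0.59 [[538.9 -13.4 137. ]]
scene marker [279.6, 279.6] 0.59 [[539.5  51.1  65.1]]
top pot [153.1, 338.0] 0.87 [[226.7 352.6 165.2]]
top pot [155.7, 142.4] 0.8 [[634.2 379.   95.4]]
top pot [190.7, 211.2] 0.74 [[475.  289.8 140.7]]
top cap [129.6, 347.8] 0.9 [[218.5 378.  213.8]]
top cap [143.7, 138.3] 0.8 [[ 345.3   42.4 1018.6]]
top cap [175.9, 212.1] 0.73 [[474.1 321.3 137. ]]
top cap [320.6, 130.5] 0.47 [[616.5  23.5 206.4]]
top console [321.5, 132.5] 0.76 [[611.5  21.7 209.4]]
top fader [342.2, 176.6] 0.49 [[539.3 -20.4 147.2]]
```

View pics/scene.png

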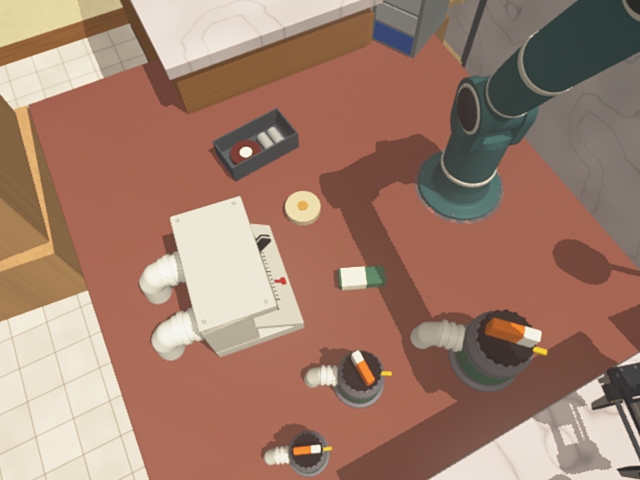

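View pics/top.png

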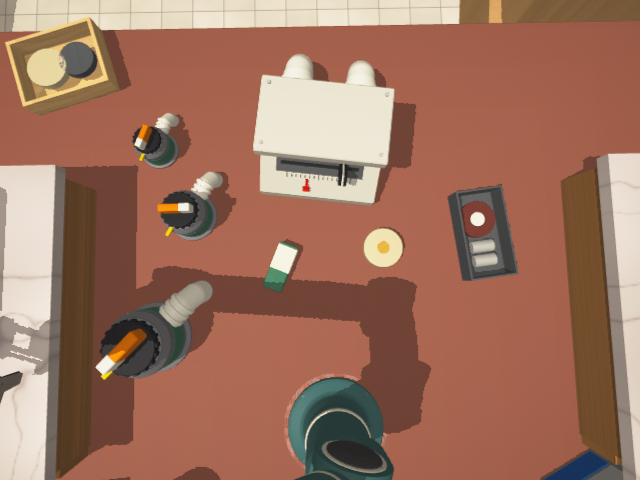

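The scene picture shows three pots: the middle-sized one at (360,372), with a larger one at (490,345) and a smaller one at (308,452). The console is at (230,280), its slider at (263,242) and the red pointer at (280,281). In the top view the middle pot's white wing end is at (187,208) and its tick at (169,231), about 135° apart.

```bash
cat > m.py <<'E'
from h import *
def cloud(c):
    z=np.load(f"{c}.npz");I,D=z["I"],z["D"]
    v,u=np.nonzero(D>0);P=world(c,D,np.c_[u,v])
    hsv=cv2.cvtColor(I,cv2.COLOR_RGB2HSV)[v,u].astype(int);return P,hsv,np.c_[u,v]
E
python3 - <<'E'
from m import *
print("tool R\n",Ro.from_euler('xyz',state()["tcp_rot"],degrees=True).as_matrix())
for c in("top","scene"):
    P,h,uv=cloud(c);r=np.hypot(P[:,0]-478,P[:,1]-316);H,S,V=h.T
    table=(abs(P[:,2])<15);print(c,"table z",np.median(P[table,2]))
    cap=(r<75)
    wing=cap&(P[:,2]>138)&(P[:,2]<165)
    org=wing&(S>150)&(H<20)&(V>100); wh=wing&(S<70)&(V>150)
    print("org",org.sum(),P[org].mean(0),"wh",wh.sum(),P[wh].mean(0) if wh.any() else "", "ztop",np.percentile(P[wing,2],[10,50,90]))
    W=P[wing,:2];print("rect",cv2.minAreaRect(W.astype(np.float32)))
    disc=cap&(P[:,2]>114)&(P[:,2]<125)
    if disc.sum()>5: print("disc",disc.sum(),cv2.minEnclosingCircle(P[disc,:2].astype(np.float32)),P[disc,2].mean())
    tick=cap&(H>20)&(H<35)&(S>140)&(V>120)
    print("tick",tick.sum(),P[tick].mean(0) if tick.any() else "")
    hood=(P[:,2]>200)&(P[:,2]<216)&(P[:,0]>480)&(abs(P[:,1]-20)<200)
    print("hood",hood.sum(),P[hood,2].mean(),cv2.minAreaRect(P[hood,:2].astype(np.float32)))
    near=(P[:,0]>450)&(P[:,0]<620)&(abs(P[:,1]-20)<150)&(P[:,2]>40)
    red=near&((H<8)|(H>172))&(S>170)&(V>120)
    print("red",red.sum(),P[red].mean(0),P[red].min(0),P[red].max(0))
    pan=near&(P[:,2]<175)
    blk=pan&(V<60)
    print("blk",blk.sum(),P[blk].mean(0))
    hi=pan&(P[:,2]>125)&(P[:,0]<575);print("tab",hi.sum(),P[hi].mean(0),P[hi].min(0),P[hi].max(0))
E
```

```text
tool R
 [[ 0.   0.3  1. ]
 [ 0.   1.  -0.3]
 [-1.   0.   0. ]]
top table z 0.044883738885933576
org 181 [480.7 332.3 152. ] wh 99 [481.9 299.6 152.7] ztop [147.6 152.9 154.9]
rect ((482.06842041015625, 321.2601318359375), (16.61374855041504, 64.39694213867188), 0.396508127450943)
disc 726 ((482.1825866699219, 321.55096435546875), 39.432823181152344) 119.20136452276355
tick 40 [439.6 345.7 100.1]
hood 10414 206.98640839490935 ((638.3101196289062, 16.104591369628906), (260.491943359375, 153.81600952148438), 82.55669403076172)
red 38 [537.   54.5  62.1] [528.3  49.8  53.6] [551.8  61.2  75.5]
blk 313 [566.5  10.1 106.6]
tab 147 [538.3 -20.8 138.1] [521.8 -30.6 125.9] [558.7 -10.8 150.2]
scene table z 2.0477506598700876
org 209 [483.5 332.8 152.9] wh 102 [483.3 300.3 154.2] ztop [149.2 153.9 156.7]
rect ((482.7959289550781, 319.94647216796875), (16.600326538085938, 64.59196472167969), 0.938988983631134)
disc 812 ((482.3390808105469, 320.2792053222656), 39.22724151611328) 120.3326808992719
tick 33 [439.8 345.6 100.9]
hood 9283 208.61746168582445 ((639.2083129882812, 14.846458435058594), (262.15301513671875, 153.31520080566406), 82.48994445800781)
red 30 [537.3  55.6  64.3] [528.7  50.2  53.9] [550.6  61.7  77.2]
blk 6 [547.4 -15.8 126.4]
tab 144 [539.6 -19.8 139.3] [521.9 -31.9 125.4] [555.6 -11.  150.6]
```

```bash
cat > plan.py <<'E'
from h import *
import sys
def plan(pos,R):
    s=state();Rc=Ro.from_euler('xyz',s["tcp_rot"],degrees=True)
    print("t",round(s["clock"],2),"pos",s["eef_pos"],"j",s["joints"],"F",s["contact_force"],"open",round(s["opening"],3))
    print("linear cm",np.round(Rc.inv().apply(np.array(pos)-s["eef_pos"])/10,2),"rot",(Rc.inv()*R).as_rotvec(degrees=True))
def down(jaw): # tool x down, tool y at world angle jaw
    a=np.radians(jaw);x=np.array([0,0,-1]);y=np.array([np.cos(a),np.sin(a),0]);return Ro.from_matrix(np.c_[x,y,np.cross(x,y)])
PSI=-7.5
C=np.array([615.4,18.6,0])
RC=Ro.from_euler('z',PSI,degrees=True)
def norm_tool(flip=False): # tool x against the panel normal, y along the track
    x=RC.apply([np.sin(np.radians(40)),0,-np.cos(np.radians(40))]);y=RC.apply([0,-1 if flip else 1,0]);return Ro.from_matrix(np.c_[x,y,np.cross(x,y)])
E
python3 - <<'E'
from plan import *
print(get_calibration("wrist")["hand_eye"])
plan([482.3,320.8,275],down(180.7))
plan([482.3,320.8,275],down(0.7))
E
```

```text
[[   0.    -0.3    1.  -169.8]
 [   1.    -0.    -0.    -0. ]
 [   0.     1.     0.3  -76. ]
 [   0.     0.     0.     1. ]]
t 0.6 pos [184.5 623.3 214.6] j [-76.   26.8  -0.7  91.8   0.3  61.4  -3.2] F [ 0.2 -0.8  0.9] open 1.004
linear cm [ -6.  -20.6  37.1] rot [-107.2    0.     0. ]
t 0.6 pos [184.5 623.3 214.6] j [-76.   26.8  -0.7  91.8   0.3  61.4  -3.2] F [ 0.2 -0.8  0.9] open 1.004
linear cm [ -6.  -20.6  37.1] rot [72.8  0.  -0. ]
```

Call:
{"fn": "apply_moves", "kwargs": {"hand": [1, 1], "linear": [[-6, 0, 0], [-6, 0, 0]], "rot": [[-10, 0, 0], [-20, 0, 0]], "newtons": 30}}

```text
clock: 0.85
eef_pos: [185.1, 625.9, 279.9]
tcp_rot: [71.5, 89.5, 75.4]
contact_force: [-0.5, -0.4, -0.4]
opening: 1.003
```

```bash
python3 - <<'E'
from plan import *
plan([482.3,320.8,275],down(180.7))
E
```

```text
t 0.85 pos [185.1 625.9 279.9] j [-73.1  23.9  -4.7  87.5   2.   68.1  15.7] F [-0.5 -0.4 -0.4] open 1.003
linear cm [  0.3 -32.4  27.6] rot [-86.9   0.5  -0.3]
```

Call:
{"fn": "apply_moves", "kwargs": {"hand": [1, 1, 1, 1, 1], "linear": [[0, -6, 5], [0, -12, 10], [0, -18, 15], [0, -24, 20], [0, -30, 25]], "rot": [[-10, 0, 0], [-20, 0, 0], [-30, 0, 0], [-40, 0, 0], [-50, 0, 0]]}}

```text
clock: 1.48
eef_pos: [396.8, 398.2, 274.9]
tcp_rot: [-15.1, 90.0, 38.1]
contact_force: [-0.6, -0.1, -0.0]
opening: 0.999
```

```bash
python3 - <<'E'
from plan import *
plan([482.3,320.8,240],down(180.7))
E
```

```text
t 1.48 pos [396.8 398.2 274.9] j [-43.1  15.3  -6.5 100.2   1.9  64.5  93. ] F [-0.6 -0.1 -0. ] open 0.999
linear cm [  3.5 -11.5  -1.1] rot [-37.5   0.    0. ]
```

Call:
{"fn": "apply_moves", "kwargs": {"hand": [1, 1, 1, 1, 1], "linear": [[1, -4, -0.4], [2, -8, -0.8], [3, -11, -1], [3.5, -11.5, -1.1], [3.5, -11.5, -1.1]], "rot": [[-10, 0, 0], [-20, 0, 0], [-30, 0, 0], [-37.5, 0, 0], [-37.5, 0, 0]]}}

```text
clock: 2.1
eef_pos: [480.9, 321.0, 239.2]
tcp_rot: [117.7, 90.0, -152.1]
contact_force: [0.1, -0.3, 0.2]
opening: 0.999
```

```bash
python3 - <<'E'
from plan import *
plan([482.3,320.8,240],down(180.7))
I,D=snapshot("wrist");save("w1",I)
plan([482.3,320.8,125],down(180.7))
E
```

```text
t 2.1 pos [480.9 321.  239.2] j [-29.9  19.   -8.9 100.2   3.3  61.1 140.3] F [ 0.1 -0.3  0.2] open 0.999
linear cm [-0.1 -0.1 -0. ] rot [-0.4 -0.  -0. ]
t 2.15 pos [480.5 321.8 239.6] j [-30.   19.   -8.9 100.2   3.3  61.1 140.3] F [ 0.4  1.3 -0.4] open 1.003
linear cm [11.5 -0.2 -0.1] rot [-0.4  0.  -0. ]
```

View pics/w1.png

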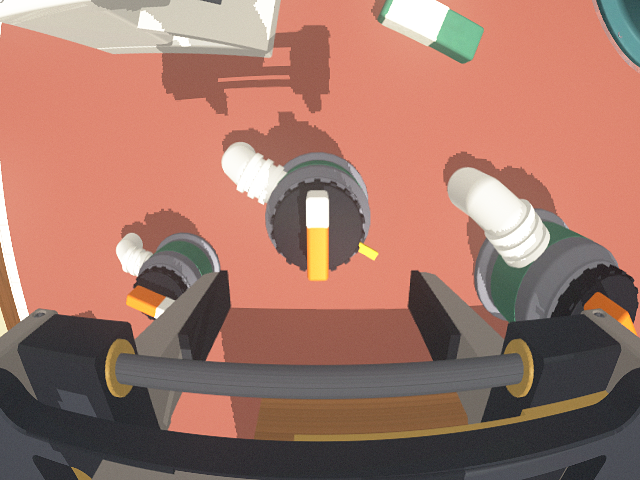

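The wrist view shows the middle pot between the jaws. Its wing is upright at column 317, from row 190 (white end) to row 280, and its tick is at (368,251). The jaws are aligned with it, so I descend.

Call:
{"fn": "apply_moves", "kwargs": {"hand": [1, 1, 1, 1, 1], "linear": [[4, -0.1, 0], [7, -0.1, 0], [9.5, -0.1, 0], [11.4, -0.1, 0], [11.4, -0.1, 0]], "rot": [[0, 0, 0], [0, 0, 0], [0, 0, 0], [0, 0, 0], [0, 0, 0]]}}

```text
clock: 2.78
eef_pos: [480.7, 321.8, 124.6]
tcp_rot: [122.0, 89.9, -147.5]
contact_force: [1.1, 0.1, 0.2]
opening: 1.001
```

Call:
{"fn": "apply_moves", "kwargs": {"hand": [0, 0, 0, 0, 0], "linear": [[0, 0, 0], [0, 0, 0], [0, 0, 0], [0, 0, 0], [0, 0, 0]], "rot": [[0, 0, 0], [0, 0, 0], [0, 0, 0], [0, 0, 0], [0, 0, 0]], "newtons": 40}}

```text
clock: 3.4
eef_pos: [481.7, 321.7, 125.7]
tcp_rot: [-60.6, 90.0, 29.8]
contact_force: [0.0, 0.1, 0.3]
opening: 0.474
```

```bash
python3 - <<'E'
from plan import *
plan([482.3,320.8,125],down(180.7)); print(state()["torque"])
E
```

```text
t 3.4 pos [481.7 321.7 125.7] j [-30.6  26.5  -8.3 105.8   5.   48.  139.1] F [0.  0.1 0.3] open 0.474
linear cm [ 0.1 -0.1 -0.1] rot [-0.3  0.   0. ]
[0.1 0.1 0. ]
```

Call:
{"fn": "apply_moves", "kwargs": {"hand": [0, 0, 0, 0, 0], "linear": [[0, 0, 0], [0, 0, 0], [0, 0, 0], [0, 0, 0], [0, 0, 0]], "rot": [[0, 0, 0], [0, 0, 0], [0, 0, 0], [0, 0, 0], [0, 0, 0]]}}

```text
clock: 4.03
eef_pos: [482.1, 321.8, 125.6]
tcp_rot: [-73.3, 89.9, 17.1]
contact_force: [3.1, 0.0, -2.2]
opening: 0.172
```

Call:
{"fn": "apply_moves", "kwargs": {"hand": [0, 0, 0, 0, 0], "linear": [[0, 0, 0], [0, 0, 0], [0, 0, 0], [0, 0, 0], [0, 0, 0]], "rot": [[6, 0, 0], [14, 0, 0], [22, 0, 0], [30, 0, 0], [30, 0, 0]]}}

```text
clock: 4.65
eef_pos: [482.3, 321.7, 125.6]
tcp_rot: [-55.2, 89.9, 5.3]
contact_force: [3.8, -0.1, -3.0]
opening: 0.173
```

```bash
python3 - <<'E'
from plan import *
plan([482.3,320.8,125],down(59.7)); print(state()["torque"])
E
```

```text
t 4.65 pos [482.3 321.7 125.6] j [-36.   26.1  -1.4 106.1   0.9  47.7 112.7] F [ 3.8 -0.1 -3. ] open 0.173
linear cm [ 0.1 -0.  -0.1] rot [90.8  0.1  0. ]
[ 0.2 -0.9 -0.1]
```

Call:
{"fn": "apply_moves", "kwargs": {"hand": [0, 0, 0, 0, 0], "linear": [[0, 0, 0], [0, 0, 0], [0, 0, 0], [0, 0, 0], [0, 0, 0]], "rot": [[8, 0, 0], [16, 0, 0], [24, 0, 0], [32, 0, 0], [40, 0, 0]]}}

```text
clock: 5.28
eef_pos: [482.5, 321.6, 125.6]
tcp_rot: [-12.9, 89.9, 7.4]
contact_force: [4.3, -0.4, -3.7]
opening: 0.171
```

Call:
{"fn": "apply_moves", "kwargs": {"hand": [0, 0, 0, 0, 0], "linear": [[0, 0, 0], [0, 0, 0], [0, 0, 0], [0, 0, 0], [0, 0, 0]], "rot": [[8, 0, 0], [16, 0, 0], [24, 0, 0], [32, 0, 0], [38, 0, 0]]}}

```text
clock: 5.9
eef_pos: [482.5, 321.4, 125.6]
tcp_rot: [13.0, 89.9, -4.6]
contact_force: [5.0, -1.2, -3.4]
opening: 0.171
```

Call:
{"fn": "apply_moves", "kwargs": {"hand": [0, 0, 0, 0, 0], "linear": [[0, 0, 0], [0, 0, 0], [0, 0, 0], [0, 0, 0], [0, 0, 0]], "rot": [[2, 0, 0], [4, 0, 0], [6, 0, 0], [8, 0, 0], [8, 0, 0]]}}

```text
clock: 6.52
eef_pos: [482.5, 321.3, 125.6]
tcp_rot: [18.6, 89.9, -6.8]
contact_force: [5.0, -0.5, -3.3]
opening: 0.169
```

```bash
python3 - <<'E'
from plan import *
plan([482.3,320.8,125],down(59.7)); print(state()["torque"])
E
```

```text
t 6.53 pos [482.5 321.3 125.6] j [-51.5  26.6  18.6 107.2 -11.   47.9  37.2] F [ 5.  -0.5 -3.3] open 0.169
linear cm [ 0.1 -0.1  0. ] rot [ 4.8  0.1 -0. ]
[-0.2 -1.2 -0. ]
```

Call:
{"fn": "apply_moves", "kwargs": {"hand": [0, 0, 0, 0], "linear": [[0, 0, 0], [0, 0, 0], [0, 0, 0], [0, 0, 0]], "rot": [[2, 0, 0], [4, 0, 0], [5, 0, 0], [5, 0, 0]]}}

```text
clock: 7.02
eef_pos: [482.5, 321.3, 125.6]
tcp_rot: [18.7, 89.9, -11.7]
contact_force: [4.8, -1.2, -3.3]
opening: 0.173
```

```bash
python3 - <<'E'
from plan import *
plan([482.3,320.8,125],down(59.7)); print(np.round(state()["torque"],3).tolist())
E
```

```text
t 7.03 pos [482.5 321.3 125.6] j [-52.4  26.7  19.8 107.3 -11.7  47.9  32.9] F [ 4.8 -1.2 -3.3] open 0.173
linear cm [ 0.1 -0.1  0. ] rot [-0.1  0.1 -0. ]
[-0.146, -1.239, 0.196]
```

Call:
{"fn": "apply_moves", "kwargs": {"hand": [0, 0, 0], "linear": [[0, 0, 0], [0, 0, 0], [0, 0, 0]], "rot": [[1, 0, 0], [2, 0, 0], [2, 0, 0]]}}

```text
clock: 7.4
eef_pos: [482.5, 321.3, 125.6]
tcp_rot: [6.0, 89.9, -26.2]
contact_force: [5.9, -1.4, -3.3]
opening: 0.175
```

```bash
python3 - <<'E'
from plan import *
plan([482.3,320.8,125],down(59.7)); print(np.round(state()["torque"],3).tolist())
E
```

```text
t 7.4 pos [482.5 321.3 125.6] j [-52.8  26.8  20.2 107.3 -12.   48.   31.2] F [ 5.9 -1.4 -3.3] open 0.175
linear cm [ 0.1 -0.1  0. ] rot [-2.   0.1 -0. ]
[-0.31, -1.249, 0.792]
```

Call:
{"fn": "apply_moves", "kwargs": {"hand": [0, 0, 0], "linear": [[0, 0, 0], [0, 0, 0], [0, 0, 0]], "rot": [[1, 0, 0], [2, 0, 0], [2, 0, 0]]}}

```text
clock: 7.78
eef_pos: [482.5, 321.3, 125.6]
tcp_rot: [2.1, 89.9, -32.1]
contact_force: [5.3, -1.4, -2.9]
opening: 0.178
```

```bash
python3 - <<'E'
from plan import *
plan([482.3,320.8,125],down(59.7)); print(np.round(state()["torque"],3).tolist())
E
```

```text
t 7.78 pos [482.5 321.3 125.6] j [-53.1  26.8  20.7 107.3 -12.2  48.   29.5] F [ 5.3 -1.4 -2.9] open 0.178
linear cm [ 0.1 -0.1  0. ] rot [-3.9  0.1 -0. ]
[-0.349, -1.245, 1.117]
```

Call:
{"fn": "apply_moves", "kwargs": {"hand": [1, 1, 1, 1, 1], "linear": [[0, 0, 0], [0, 0, 0], [0, 0, 0], [0, 0, 0], [0, 0, 0]], "rot": [[0, 0, 0], [0, 0, 0], [0, 0, 0], [0, 0, 0], [0, 0, 0]]}}

```text
clock: 8.4
eef_pos: [481.5, 321.8, 125.6]
tcp_rot: [-160.0, 90.0, 165.4]
contact_force: [-0.5, -0.4, -0.4]
opening: 0.697
```

Call:
{"fn": "apply_moves", "kwargs": {"hand": [1, 1, 1, 1, 1], "linear": [[-3, 0, 0], [-7, 0, 0], [-12, 0, 0], [-17, 0, 0], [-17, 0, 0]], "rot": [[0, 0, 0], [0, 0, 0], [0, 0, 0], [0, 0, 0], [0, 0, 0]]}}

```text
clock: 9.02
eef_pos: [483.6, 322.8, 299.9]
tcp_rot: [77.2, 89.5, 42.6]
contact_force: [0.7, 0.1, -0.8]
opening: 1.001
```

```bash
python3 - <<'E'
from m import *
from plan import *
I,D=snapshot("wrist");save("w2",I)
for c in("top","scene"):
    I,D=snapshot(c);np.savez(f"{c}.npz",I=I,D=D)
    P,h,uv=cloud(c);r=np.hypot(P[:,0]-482.3,P[:,1]-320.8);H,S,V=h.T
    wing=(r<45)&(P[:,2]>142)&(P[:,2]<165);o=wing&(S>150)&(H<20);w=wing&(S<70)&(V>150)
    if o.any() and w.any():
        d=P[w].mean(0)-P[o].mean(0);print(c,o.sum(),w.sum(),np.degrees(np.arctan2(d[1],d[0])),cv2.minAreaRect(P[wing,:2].astype(np.float32)))
    tick=(r<75)&(H>20)&(H<35)&(S>140)&(V>120)
    if tick.any(): d=P[tick].mean(0)-[482.3,320.8,0];print("tick",tick.sum(),np.degrees(np.arctan2(d[1],d[0])))
plan([482.3,320.8,300],norm_tool())
E
```

```text
top 80 30 151.37665299919047 ((480.9397888183594, 318.96136474609375), (15.018022537231445, 63.56218338012695), 64.1773681640625)
tick 40 149.8794209093055
t 9.18 pos [480.9 321.4 294.5] j [-56.2  16.   23.7  98.1  -6.9  67.4  24.8] F [-0.2 -0.1 -0.2] open 1.004
linear cm [-0.6  0.   0.1] rot [-25.9 -39.3   9.5]
```

View pics/w2.png

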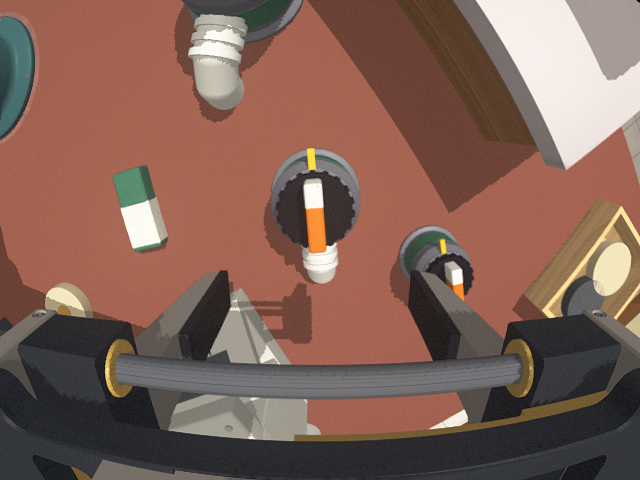

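White wing end (313,190) now points at the yellow tick (311,158), and the torque reached 1.1 N m against the stop. Next I measure the slider and pointer in the console frame.

```bash
python3 - <<'E'
from m import *
from plan import *
t=np.radians(40)
for c in("top","scene"):
    P,h,uv=cloud(c);H,S,V=h.T
    Q=RC.inv().apply(P-C); 
    off=(Q[:,0]+100)*-np.sin(t)+(Q[:,2]-40)*np.cos(t); sl=(Q[:,0]+100)*np.cos(t)+(Q[:,2]-40)*np.sin(t)
    hood=(Q[:,2]>200)&(Q[:,2]<216)&(abs(Q[:,1])<140)&(abs(Q[:,0])<110)
    print(c,"hood x",np.percentile(Q[hood,0],[.5,99.5]),"y",np.percentile(Q[hood,1],[.5,99.5]),hood.sum())
    on=(abs(Q[:,1])<125)&(sl>2)&(Q[:,0]<-53)
    pan=on&(abs(off)<6);print("panel off",np.median(off[pan]),pan.sum())
    tab=on&(off>20)&(off<70)
    print("tab",tab.sum(),"y",np.percentile(Q[tab,1],[1,50,99]),"sl",np.percentile(sl[tab],[1,50,99]),"off",np.percentile(off[tab],[1,50,99]))
    top=on&(off>57)&(off<68);print(" top y",np.percentile(Q[top,1],[2,50,98]),"sl",np.percentile(sl[top],[2,98]),"n",top.sum(),np.median(off[top]))
    w=tab&(V>150)&(S<70);print(" white",w.sum(),Q[w].mean(0) if w.any() else "",off[w].mean())
    red=on&((H<8)|(H>172))&(S>150)&(V>100)
    if red.any():
        print("red",red.sum(),"y",np.percentile(Q[red,1],[2,50,98]),Q[red,1].mean(),"sl",np.percentile(sl[red],[2,98]))
        for a in range(int(sl[red].min()),int(sl[red].max()),5):
            k=red&(sl>=a)&(sl<a+5);print("   ",a,k.sum(),Q[k,1].min().round(1) if k.any() else '',Q[k,1].max().round(1) if k.any() else '')
E
```

```text
top hood x [-53.  98.] y [-127.6  128.5] 10415
panel off 0.27738592844277044 2526
tab 144 y [-57.9 -48.9 -40.5] sl [68.3 86.2 94. ] off [36.1 60.8 64.5]
 top y [-57.7 -49.5 -41. ] sl [68.3 93.5] n 101 61.7052805232405
 white 20 [-71.1 -50.1 140.8] 58.60565717221961
red 42 y [20.  25.6 31.7] 25.78635786688152 sl [17.2 44.1]
    16 9 20.0 31.2
    21 16 20.0 32.1
    26 5 20.1 27.6
    31 3 23.2 25.7
    36 5 23.3 26.2
    41 4 24.0 26.6
scene hood x [-51.8  99. ] y [-127.6  129.1] 9280
panel off 1.2998857118731069 1674
tab 175 y [-59.5 -45.  -40.9] sl [70.8 86.  96.3] off [25.2 56.6 65.6]
 top y [-59.5 -48.4 -41.1] sl [70.7 95.8] n 83 62.33273291170927
 white 30 [-66.9 -50.3 141.6] 56.572954306693454
red 36 y [19.8 25.9 32.2] 26.183646879857104 sl [18.4 44.8]
    17 9 19.8 32.1
    22 13 19.7 32.3
    27 5 22.8 26.3
    32 2 26.6 27.2
    37 4 25.8 27.9
    42 3 25.2 27.5
```

```bash
cat >> plan.py <<'E'
def at(y,sl,off):
    t=np.radians(40);return C+RC.apply([-100+sl*np.cos(t)-off*np.sin(t),y,40+sl*np.sin(t)+off*np.cos(t)])
E
python3 - <<'E'
from plan import *
print(at(-49.5,82,150)); plan(at(-49.5,82,150),norm_tool())
E
```

```text
[476.5 -13.  207.6]
t 9.18 pos [480.9 321.4 294.5] j [-56.2  16.   23.7  98.1  -6.9  67.4  24.8] F [-0.2 -0.1 -0.2] open 1.004
linear cm [  8.7 -27.8  18.6] rot [-25.9 -39.3   9.5]
```

Call:
{"fn": "apply_moves", "kwargs": {"hand": [1, 1, 1, 1, 1], "linear": [[0, -5, 3], [1, -9.5, 6], [2, -14, 9], [3.5, -18.5, 12], [5, -23, 15]], "rot": [[-5, -7.5, 2], [-10, -15, 4], [-15, -23, 6], [-20, -31, 7.5], [-25.9, -39.3, 9.5]]}}

```text
clock: 9.8
eef_pos: [476.6, 85.6, 258.9]
tcp_rot: [2.9, 56.1, -10.2]
contact_force: [0.6, 1.5, 0.8]
opening: 1.002
```

```bash
python3 - <<'E'
from plan import *
plan(at(-49.5,82,150),norm_tool())
E
```

```text
t 9.8 pos [476.6  85.6 258.9] j [-43.3  -7.4  14.5 135.   44.9  32.5  13.9] F [0.6 1.5 0.8] open 1.002
linear cm [ 5.2 -9.8 -0.9] rot [-5.1 -6.   1.8]
```

Call:
{"fn": "apply_moves", "kwargs": {"hand": [1, 1, 1, 1], "linear": [[2, -3.5, -0.3], [4, -7, -0.7], [5.2, -9.8, -0.9], [5.2, -9.8, -0.9]], "rot": [[-2, -2, 0.6], [-4, -4, 1.2], [-5.1, -6, 1.8], [-5.1, -6, 1.8]]}}

```text
clock: 10.3
eef_pos: [489.5, 15.5, 239.6]
tcp_rot: [-2.2, 50.3, -11.8]
contact_force: [-0.4, -0.6, 0.1]
opening: 1.003
```

```bash
python3 - <<'E'
from plan import *
plan(at(-49.5,82,150),norm_tool())
I,D=snapshot("wrist");save("w3",I)
plan(at(-49.5,82,27),norm_tool())
E
```

```text
t 10.3 pos [489.5  15.5 239.6] j [ -0.7  -4.6 -16.6 139.1  61.4  19.5   8.3] F [-0.4 -0.6  0.1] open 1.003
linear cm [ 2.  -3.  -2.7] rot [-1.1 -0.3  2.8]
t 10.35 pos [489.   11.6 238.9] j [  0.4  -4.6 -17.2 139.1  61.5  19.4   8.3] F [-1.2  1.8 -1.4] open 0.999
linear cm [14.2 -1.9 -2.6] rot [-1.4 -0.4  3.1]
```

View pics/w3.png

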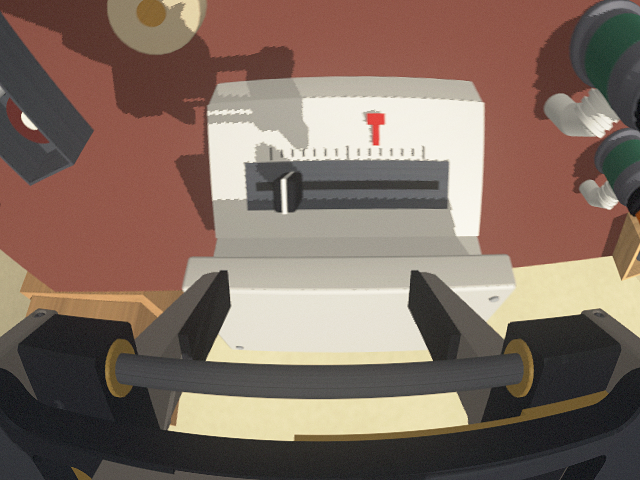

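The wrist view is folded close to joint 4's limit. The slider is at (287,192) and the pointer at (376,128), both clear. I move closer, where the arm extends.

Call:
{"fn": "apply_moves", "kwargs": {"hand": [1, 1, 1, 1, 1], "linear": [[1.5, -0.7, -1], [3, -1.5, -2], [4.5, -1.9, -2.6], [6, -1.9, -2.6], [6, -1.9, -2.6]], "rot": [[0, 0, 1], [-1, -0.2, 2], [-1.4, -0.4, 3.1], [-1.4, -0.4, 3.1], [-1.4, -0.4, 3.1]]}}

```text
clock: 10.98
eef_pos: [506.4, -7.1, 179.1]
tcp_rot: [0.5, 49.9, -6.7]
contact_force: [-0.9, 0.1, -0.4]
opening: 1.001
```

```bash
python3 - <<'E'
from plan import *
plan(at(-49.5,82,90),norm_tool())
E
```

```text
t 10.97 pos [506.4  -7.1 179.1] j [ 60.4  18.8 -75.1 139.7 104.   27.9 -19.8] F [-0.9  0.1 -0.4] open 1.001
linear cm [ 1.9 -1.  -0.4] rot [ 0.1  0.1 -0.5]
```

Call:
{"fn": "apply_moves", "kwargs": {"hand": [1, 1, 1], "linear": [[1, -0.5, -0.2], [2, -1, -0.4], [3, -1, -0.4]], "rot": [[0, 0, 0], [0, 0, -0.5], [0, 0, -0.5]]}}

```text
clock: 11.35
eef_pos: [520.4, -19.4, 152.1]
tcp_rot: [-0.4, 50.1, -7.7]
contact_force: [-0.7, 0.2, 1.0]
opening: 0.998
```

```bash
python3 - <<'E'
from plan import *
plan(at(-49.5,82,75),norm_tool())
I,D=snapshot("scene");save("s2",I)
E
```

```text
t 11.35 pos [520.4 -19.4 152.1] j [ 55.6  26.5 -70.7 139.2 110.5  34.4 -22.5] F [-0.7  0.2  1. ] open 0.998
linear cm [0.4 0.1 0.2] rot [ 0.2 -0.1  0.1]
```

View pics/s2.png

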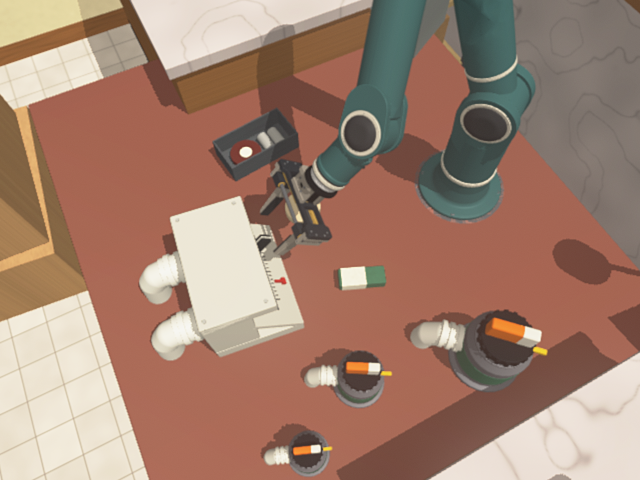

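The scene view shows the gripper over the slider (264,243) along the panel's normal, clear of the hood and the tin. The pot's wing is in line with its tick (387,373).

Call:
{"fn": "apply_moves", "kwargs": {"hand": [1, 1, 1, 1, 1], "linear": [[1.3, 0.1, 0.2], [2.6, 0.1, 0.2], [4, 0.1, 0.2], [5.2, 0.1, 0.2], [5.2, 0.1, 0.2]], "rot": [[0, 0, 0], [0, 0, 0], [0, 0, 0], [0, 0, 0], [0, 0, 0]]}}

```text
clock: 12.02
eef_pos: [556.1, -22.3, 114.6]
tcp_rot: [-0.3, 50.0, -7.6]
contact_force: [-0.6, 0.2, -0.7]
opening: 1.002
```

```bash
python3 - <<'E'
from plan import *
plan(at(-49.5,82,27),norm_tool())
E
```

```text
t 12.03 pos [556.1 -22.3 114.6] j [ 49.3  36.2 -64.9 136.2 117.7  40.9 -24.5] F [-0.6  0.2 -0.7] open 1.002
linear cm [ 0.  -0.1 -0.2] rot [0.2 0.  0.1]
```

Call:
{"fn": "apply_moves", "kwargs": {"hand": [0, 0, 0, 0, 0], "linear": [[0, -0.1, -0.1], [0, -0.1, -0.1], [0, -0.1, -0.1], [0, -0.1, -0.1], [0, -0.1, -0.1]], "rot": [[0, 0, 0], [0, 0, 0], [0, 0, 0], [0, 0, 0], [0, 0, 0]], "newtons": 15}}

```text
clock: 12.65
eef_pos: [555.7, -24.0, 115.4]
tcp_rot: [-0.4, 49.8, -7.7]
contact_force: [0.2, -0.1, -0.3]
opening: 0.477
```

Call:
{"fn": "apply_moves", "kwargs": {"hand": [0, 0, 0, 0, 0], "linear": [[0, 0, 0], [0, 0, 0], [0, 0, 0], [0, 0, 0], [0, 0, 0]], "rot": [[0, 0, 0], [0, 0, 0], [0, 0, 0], [0, 0, 0], [0, 0, 0]]}}

```text
clock: 13.28
eef_pos: [555.6, -23.9, 115.3]
tcp_rot: [-0.4, 49.8, -7.7]
contact_force: [-0.1, -0.2, 0.9]
opening: 0.192
```

```bash
python3 - <<'E'
from plan import *
plan(at(25.8,82,27),norm_tool())
print(RC.inv().apply(state()["eef_pos"]-C))
E
```

```text
t 13.28 pos [555.6 -23.9 115.3] j [ 49.6  36.1 -65.  136.3 118.   40.9 -24.6] F [-0.1 -0.2  0.9] open 0.192
linear cm [ 0.1  7.6 -0.2] rot [0.2 0.2 0.1]
[-53.7 -49.9 115.3]
```

Call:
{"fn": "apply_moves", "kwargs": {"hand": [0, 0, 0, 0, 0], "linear": [[0, 0.6, 0], [0, 1.4, 0], [0, 2.2, 0], [0, 3, 0], [0, 3.8, 0]], "rot": [[0, 0, 0], [0, 0, 0], [0, 0, 0], [0, 0, 0], [0, 0, 0]]}}

```text
clock: 13.9
eef_pos: [560.7, 14.6, 115.2]
tcp_rot: [-0.4, 49.8, -7.7]
contact_force: [-3.3, -2.2, 3.6]
opening: 0.197
```

```bash
python3 - <<'E'
from plan import *
plan(at(25.8,82,27),norm_tool())
E
```

```text
t 13.9 pos [560.7  14.6 115.2] j [ 43.3  37.1 -65.3 135.4 114.9  45.1 -26.3] F [-3.3 -2.2  3.6] open 0.197
linear cm [ 0.1  3.7 -0.2] rot [0.2 0.2 0.1]
```

Call:
{"fn": "apply_moves", "kwargs": {"hand": [0, 0, 0, 0, 0], "linear": [[0, 0.8, 0], [0, 1.6, 0], [0, 2.4, 0], [0, 3.2, 0], [0, 3.7, 0]], "rot": [[0, 0, 0], [0, 0, 0], [0, 0, 0], [0, 0, 0], [0, 0, 0]]}}

```text
clock: 14.52
eef_pos: [565.5, 51.5, 115.2]
tcp_rot: [-0.3, 49.8, -7.7]
contact_force: [-4.2, -0.8, 5.9]
opening: 0.194
```

Call:
{"fn": "apply_moves", "kwargs": {"hand": [0, 0], "linear": [[0, 0, 0], [0, 0, 0]], "rot": [[0, 0, 0], [0, 0, 0]]}}

```text
clock: 14.78
eef_pos: [565.6, 52.0, 115.2]
tcp_rot: [-0.2, 49.8, -7.5]
contact_force: [-2.0, 1.8, 3.0]
opening: 0.194
```

```bash
python3 - <<'E'
from plan import *
plan(at(25.8,82,27),norm_tool())
print(RC.inv().apply(state()["eef_pos"]-C))
E
```

```text
t 14.78 pos [565.6  52.  115.2] j [ 37.4  38.3 -65.5 134.  112.3  48.8 -27.6] F [-2.   1.8  3. ] open 0.194
linear cm [ 0.1 -0.1 -0.2] rot [ 0.2  0.2 -0. ]
[-53.8  26.6 115.2]
```

Call:
{"fn": "apply_moves", "kwargs": {"hand": [1, 1, 1, 1, 1], "linear": [[0, 0, 0], [0, 0, 0], [0, 0, 0], [0, 0, 0], [0, 0, 0]], "rot": [[0, 0, 0], [0, 0, 0], [0, 0, 0], [0, 0, 0], [0, 0, 0]]}}

```text
clock: 15.4
eef_pos: [565.4, 50.4, 114.9]
tcp_rot: [-0.4, 49.8, -7.7]
contact_force: [-1.5, -0.5, 0.1]
opening: 0.722
```

Call:
{"fn": "apply_moves", "kwargs": {"hand": [1, 1, 1, 1, 1], "linear": [[0, 0, 0], [-1.5, 0, 0], [-3, 0, 0], [-4.5, 0, 0], [-6, 0, 0]], "rot": [[0, 0, 0], [0, 0, 0], [0, 0, 0], [0, 0, 0], [0, 0, 0]]}}

```text
clock: 16.02
eef_pos: [526.7, 55.9, 161.1]
tcp_rot: [-0.4, 49.8, -7.7]
contact_force: [-0.6, -0.3, 0.4]
opening: 1.004
```

```bash
python3 - <<'E'
from m import *
from plan import *
plan(at(25.8,82,90),norm_tool())
I,D=snapshot("wrist");save("w4",I)
t=np.radians(40)
for c in("top","scene"):
    I,D=snapshot(c);np.savez(f"{c}.npz",I=I,D=D)
    P,h,uv=cloud(c);H,S,V=h.T
    Q=RC.inv().apply(P-C)
    off=(Q[:,0]+100)*-np.sin(t)+(Q[:,2]-40)*np.cos(t); sl=(Q[:,0]+100)*np.cos(t)+(Q[:,2]-40)*np.sin(t)
    on=(abs(Q[:,1])<125)&(sl>2)&(Q[:,0]<-53)
    top=on&(off>57)&(off<68)&(sl>65)&(sl<99)&(abs(Q[:,1]-25)<20)
    if top.any(): print(c,"tab y",np.percentile(Q[top,1],[2,50,98]),top.sum())
    red=on&((H<8)|(H>172))&(S>150)&(V>100)
    if red.any():print("red",red.sum(),np.percentile(Q[red,1],[2,50,98]))
    r=np.hypot(P[:,0]-482.3,P[:,1]-320.8)
    wing=(r<45)&(P[:,2]>142)&(P[:,2]<165);o=wing&(S>150)&(H<20);w=wing&(S<70)&(V>150)
    if o.any() and w.any():
        d=P[w].mean(0)-P[o].mean(0);print(" wing",np.degrees(np.arctan2(d[1],d[0])),cv2.minAreaRect(P[wing,:2].astype(np.float32))[1:])
E
```

```text
t 16.02 pos [526.7  55.9 161.1] j [ 43.5  28.6 -72.9 136.9 102.7  44.  -24.4] F [-0.6 -0.3  0.4] open 1.004
linear cm [-0.2  0.  -0.1] rot [0.2 0.2 0.1]
top tab y [18.1 26.6 35. ] 104
red 34 [20.  25.6 31.7]
 wing 148.31814841796646 ((16.746566772460938, 63.50945281982422), 59.50770568847656)
scene tab y [16.9 27.2 34.9] 95
red 33 [20.7 26.1 32.5]
 wing 149.8414195878299 ((16.464092254638672, 63.24816131591797), 59.76325607299805)
```

View pics/w4.png

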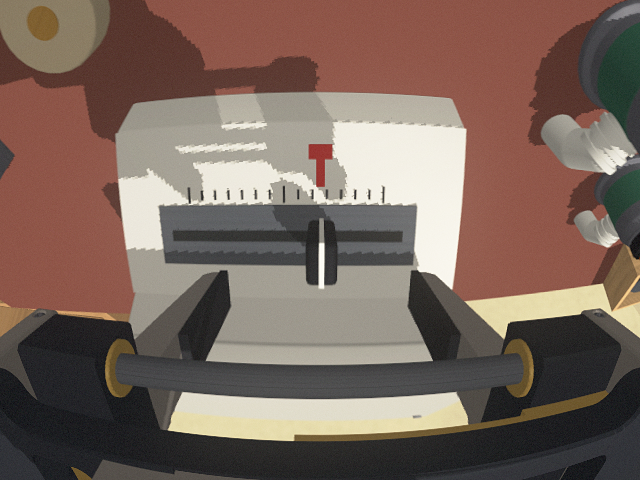

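Seen square on from the wrist camera, the white line (321,255) and the pointer stem (320,170) share a column. The wing now stands at 149–150°, the same as the tick. I'll do one sub-pixel check of the offset.

```bash
python3 - <<'E'
from plan import *
I=cv2.imread("pics/w4.png").astype(int);B,G,R=I[...,0],I[...,1],I[...,2]
red=(R>110)&(G<70)&(B<70); red[:135]=0;red[195:]=0;red[:,:300]=0;red[:,345:]=0
for a,b in((143,159),(160,188)):
    v,u=np.nonzero(red[a:b]);print("red",a,u.min(),u.max(),u.mean())
for r in range(222,288,8):
    w=[c for c in range(309,335) if G[r,c]>150];print(r,np.mean(w) if w else None,len(w))
K=get_calibration("wrist")["K"];print(K[0])
E
```

```text
red 143 309 331 319.9578313253012
red 160 317 324 320.3065326633166
222 None 0
230 None 0
238 None 0
246 321.5 6
254 321.5 6
262 321.5 6
270 321.0 5
278 321.0 5
286 321.5 26
[371.6   0.  318.9]
```

```bash
python3 - <<'E'
from h import *
print(state()["contact_force"],state()["clock"]); ticket.sign_off()
E
```

```text
[-0.1  0.1 -0.3] 16.175
the job is handed in; nothing more can be done
```

Both steps are done in the order asked, and the job was handed in at 16.2 s of the 70 s allowed.

- **Cap:** I turned the middle-sized pot's cap clockwise about 121° to its stop, where the torque rose to 1.1 N m against about 0.12 N m of friction. After release the wing measured 148.3° and 149.8° in the two cameras, against the tick at about 149.8°.
- **Slider:** I gripped it along the panel's normal and moved it about 76 mm to the pointer. The last checks put the white line about 0.5–1 mm past the pointer's mid-line on the +y side. The wrist, top and scene cameras agreed on this, and I left it there.
- **Clearance:** The gripper is open and about 28 mm clear of the slider, with contact force near zero. I never touched the tin, felt wheel or bar, but I did not re-measure their positions at the end.
- **Arm pose:** On the approach to the panel, joint 4 read 139.7° against its 139.68° limit, and the elbow swung out to the side. I can't tell from the rounded reading whether it passed the limit. It was back at 136.9° when last read, before the hand-in.

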